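# Offer a hinge leaf up to the jamb and hold it for the pin

## Task

Lift the orange guard cap off the hinge on the white jamb block and set it down the right way up on free worktop, clear of the block. Then pick up the wooden door strip with the loose hinge leaf and hold its knuckle between the block's two knuckles so that all the holes line up and a pin could be pushed through; finish while holding it there in the gripper, still and carried by the gripper alone, not resting on or pressed against the block. Do not force the leaf against the block, and leave the pin, the tape measure and the screwdriver where they are.

Things in the scene. Friction and masses are not known exactly. Their poses are not given: they have to be found in the camera images.
- jamb_block: White jamb offcut, 60x200x72 mm (x,y,z), fixed to the worktop. Origin: centre of underside; x out of its back, z up. Before its front (-x) face are two steel knuckles, rings along y: outer dia 22, hole 12, at y=16..40 and -40..-16 mm (gap 32), tops level with the block's top. Gap open above, below, in front; the block's face is 17 mm behind the hole axis. Cleats 27 mm behind the block.
- jamb_axis (a point): The point on the hole axis midway between the block's two knuckles, at (-47, 0, 61) mm in the block's frame; its axes are the block's, so y runs along the holes.
- guard_cap: Loose orange cap over the knuckles, 0.12 kg, x -19..31, y -46..46, z 0..60 mm. Origin: plane of its lower rim, under the grip rib; z up. Rib 16 (x) x 50 (y) mm, z=30..60, centred on the z axis, on a top plate. Skirts 26 mm deep (front, both ends) clear the knuckles by 3 mm. On the block its origin is at z=46 mm, axes as the block's; lift straight up 30 mm or more. Stands on its rim.
- hinge_leaf: Loose wooden strip 90x44x20 mm (x,y,z) with a 4 mm steel hinge leaf on top (24 mm in all), 0.17 to 0.35 kg, lying flat on the worktop. Origin: centre of the strip's underside; x along the strip to the knuckle, z up. Knuckle beyond the +x end: outer dia 22, hole 12 along y, 24 mm long, joined by a tongue 24 mm wide at the top. Grip the strip across its 44 mm width.
- leaf_axis (a point): The centre of the loose leaf's knuckle, on its hole axis, at (63, 0, 13) mm in the frame of hinge_leaf; its axes are those of hinge_leaf, so y runs along the hole.
- hinge_pin: Steel hinge pin, 7 mm rod, 100 mm long along x with a 22 mm bent end, lying on the worktop in front of the block; leave alone. Origin under the middle of the rod.
- tape_measure: Yellow and black pocket tape measure, 33 x 71 x 62 mm, standing on the worktop left or right of the work (the door strip lies on the other side); leave alone. Origin at the centre of its underside.
- screwdriver_small: Blue-handled screwdriver, 141 mm long (y), 20 mm high, lying right of the block; leave alone. Origin at the middle of its underside.
Not all that is in view belongs to the job. Of the things shaped like the hinge_leaf, the wooden one is meant.

How it is judged:
By the outcome, as a careful person would: the job done as asked, in the order asked, and still so for the second after the job is handed in, while the arm keeps its last pose, push and grip.
It also fails if it takes over 54 s, if anything falls off the work surface, if the arm or the gripper's body presses on something with over 40 N, if the wrist force passes 120 N, or if a joint passes its speed limit or range.

## Robot

A 6-joint arm with a two-finger parallel gripper is mounted at the origin on a cart in front of the work surface, level with it; the furniture and walls round the work are solid. World frame = base frame: x ahead of the robot, y to its left, z up, the work surface at z = 0. Lengths are in m, angles in rad, forces in N, time in s.
With the tool pointing down it reaches from about 0.35 to 1 m from the base axis. Payload 7.1 kg.
Tool frame: the origin (TCP) lies between the finger pads; the fingertips stand 22 mm ahead of it and the grasp point (between the pads) lies 3 mm ahead of it; z points along the fingers, y is the line along which they close (so a half turn about z gives the same grasp; the last joint's range is limited). The gripper opens to 85 mm and grips with 20 to 120 N. Pads are 22 mm wide; open, the fingers measure 114 mm over their backs; the gripper's body (76 mm by 85 mm) begins 54 mm behind the grasp point. The pads swing forward as they close: fully open they stand 13 mm farther back than shut.
Start: joints at [-0.019, 0.423, 1.63, -0, 1.089, -0.019], TCP at [0.625, 0, 0.253] pointing down, gripper open.
Joint ranges: [-3, 3], [-0.9, 2.11], [0.09, 2.58], [-1.31, 4.45], [0.11, 2.69], [-2.54, 2.54]. Speed limits (rad/s): [2.39, 2.39, 3.01, 3.14, 3.14, 3.14].

## Interface

Orientations are given as a rotation vector (axis times angle).
In Python, from rig import manip gives the robot as it stands. The module is installed in compiled form; this text tells all that it offers. Calls block until the motion is done:
- manip.move_to(position, orientation): joint-space move of the TCP to a pose.
- manip.servo_line(position, orientation=None, rate=0.15): straight line of the TCP; orientation=None keeps the orientation; rate is the mean speed in m/s.
- manip.set_joints(angles): joint-space move.
- manip.command_gripper(opening, f_grip=None): finger opening in m; f_grip is the grip in N (None keeps the last); returns when the fingers have stopped.
- manip.hold(seconds).
- manip.solve_ik(position, orientation): joint angles nearest the present ones, or None.
- manip.camera(name): name is "scene" or "side" or "wrist"; returns a dict with "image" (480x640x3 uint8, red, green, blue), "fx", "fy", "cx", "cy" (pixels), "cam_to_world" (4x4, takes a point from camera to world coordinates); the wrist camera has in their place "mount" (4x4, takes a point from camera to tool coordinates, whose origin is the TCP and whose axes are the flange's). Camera axes: x right, y down, z forward; pixel columns grow to the right and rows downward; lengths in m; the calibration is good to about 2 mm. A picture is of the moment at which its call begins: read the wrist's pose just before it. There is no depth.
A pose or a line that the arm cannot do raises manip.IKError and nothing moves.
- manip.sign_off(): hands the job in; it is judged then, once.
Readings, each from a call of its own:
- manip.get_time(): time.
- manip.get_joint_positions(): joint angles.
- manip.get_joint_vel(): joint speeds.
- manip.get_tau(): joint torques, N m.
- manip.get_position(): TCP position.
- manip.get_ee_rot(): TCP orientation.
- manip.get_contact_force(): force on the tool from outside, world axes, zero at the start.
- manip.get_torque(): the same for the moment, N m.
- manip.get_width(): finger opening in m.
- manip.get_grip_force(): force on a finger pad.
Only numpy, scipy, OpenCV 4.12 (cv2) and the standard library are available. Lean on these libraries where they do the work, as an engineer would, in place of code of your own. Each camera call takes 0.05 s, during which the arm holds its last target. There are 200 camera calls.

## Working session

There is one attempt and no reset: what is moved stays moved. The work goes in short steps, each a Python script; the robot and the scene stay as the last script left them, time stands still between calls to the robot, and variables do not carry over. Pictures are saved under pics/ and viewed, at most 10 in all, crops included, and the job is handed in when it is done.

```bash
mkdir -p pics; python3 - <<'E'
from rig import manip
import cv2,numpy as np,pickle
d={}
for n in("scene","side","wrist"):
    c=manip.camera(n); d[n]=c
    cv2.imwrite(f"pics/{n}0.png",c["image"][:,:,::-1])
    print(n,c["fx"],c["fy"],c["cx"],c["cy"],np.round(c.get("cam_to_world",c.get("mount")),4).tolist())
pickle.dump(d,open("d0.pkl","wb"))
print(manip.get_time(),manip.get_position(),manip.get_ee_rot(),manip.get_width())
E
```

```text
scene 576.5907744251325 576.5907744251325 319.81861381734456 235.3558313497367 [[-0.6753, -0.3921, 0.6246, -0.2917], [-0.7373, 0.3413, -0.5829, 0.7148], [0.0154, -0.8542, -0.5196, 0.7528], [0.0, 0.0, 0.0, 1.0]]
side 472.7590835314253 472.7590835314253 324.78071260736834 242.3196101940692 [[0.8689, 0.3472, -0.3529, 0.9043], [0.495, -0.594, 0.6342, -0.7151], [0.0106, -0.7257, -0.6879, 0.7572], [0.0, 0.0, 0.0, 1.0]]
wrist 335.5948149230234 335.5948149230234 316.2848955744904 241.9841869822067 [[0.0003, -0.9453, -0.3262, 0.0846], [1.0, 0.0002, 0.0005, 0.0007], [-0.0004, -0.3262, 0.9453, -0.12], [0.0, 0.0, 0.0, 1.0]]
0.15 [6.24600338e-01 3.30034408e-05 2.52710112e-01] [-2.22084829e+00 -2.22075993e+00  1.30789225e-03] 0.08555392632948614
```

View pics/scene0.png

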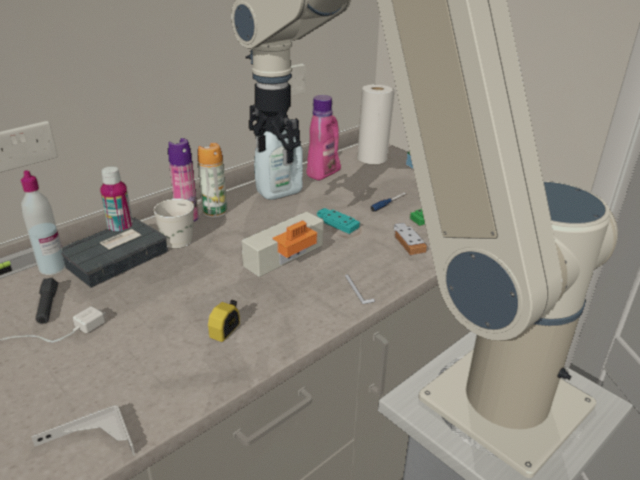

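View pics/side0.png

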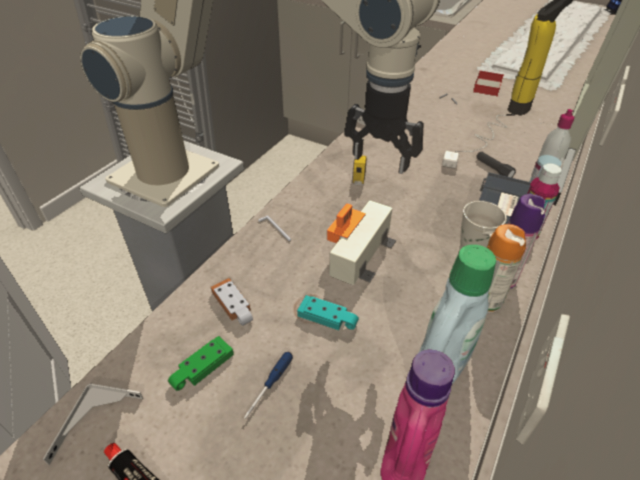

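Scene picture: block at (283,242), orange cap (297,238), tape (223,321), pin (358,290). Things that could be taken for the leaf, in the side picture: brown strip with steel plate (232,300), teal (327,312) and green (200,362). I choose the brown one and check it in a crop alongside the wrist view.

```bash
cat > h.py <<'E'
import cv2,numpy as np
from scipy.spatial.transform import Rotation as R
def cam(c,T_tool=None):
    K=np.array([[c["fx"],0,c["cx"]],[0,c["fy"],c["cy"]],[0,0,1]])
    M=c["cam_to_world"] if T_tool is None else T_tool@c["mount"]
    return K,np.array(M)
def cast(KM,uv,z):
    K,M=KM; uv=np.atleast_2d(uv).astype(float)
    d=(M[:3,:3]@np.linalg.inv(K)@np.c_[uv,np.ones(len(uv))].T).T
    return M[:3,3]+d*((z-M[2,3])/d[:,2])[:,None]
def proj(KM,p):
    K,M=KM; q=(np.atleast_2d(p)-M[:3,3])@M[:3,:3]; q=q@K.T
    return q[:,:2]/q[:,2:]
def tool(pos,rv):
    T=np.eye(4);T[:3,:3]=R.from_rotvec(rv).as_matrix();T[:3,3]=pos;return T
E
python3 - <<'E'
import pickle,cv2,numpy as np
from h import *
d=pickle.load(open("d0.pkl","rb"))
s=cv2.resize(d["side"]["image"][200:400,150:370],None,fx=2,fy=2,interpolation=3)
w=cv2.resize(d["wrist"]["image"],(533,400)); m=np.hstack([s,w])[:,:,::-1]
m=cv2.resize(m,(800,int(400*800/m.shape[1]))); cv2.imwrite("pics/m1.png",m); print(m.shape)
S=cam(d["side"])
for n,uv,z in(("leaf",(230,299),.024),("pin",(275,229),0),("tape",(359,168),.03),("block top",(360,230),.072),("teal",(327,312),.02)): print(n,cast(S,uv,z).round(3))
E
```

```text
(328, 800, 3)
leaf [[ 0.446 -0.277  0.024]]
pin [[ 0.39  -0.037  0.   ]]
tape [[0.467 0.254 0.03 ]]
block top [[ 0.599 -0.011  0.072]]
teal [[ 0.628 -0.206  0.02 ]]
```

View pics/m1.png

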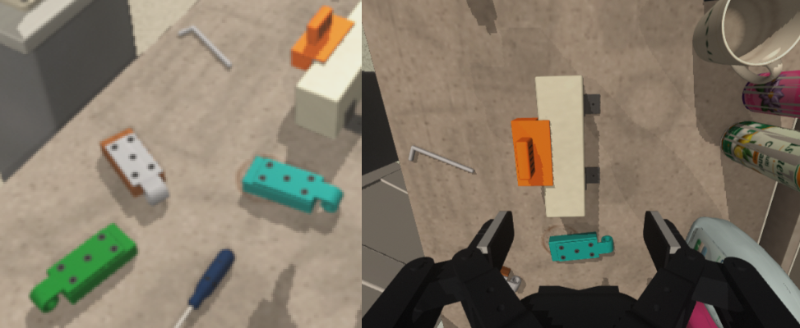

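Montage: the brown strip with steel plate and white knuckle (left, at (133,165)) is the wooden leaf; teal and green are painted decoys. The wrist view at right shows block and cap clearly. Now I'll measure the block, cap and leaf.

```bash
python3 - <<'E'
import pickle
from h import *
d=pickle.load(open("d0.pkl","rb"))
T=tool([.6246,0,.2527],[-2.2208,-2.2208,.0013])
W=cam(d["wrist"],T); S=cam(d["side"]); C=cam(d["scene"])
def comp(mask,seed):
    mask=cv2.morphologyEx(mask.astype(np.uint8),cv2.MORPH_OPEN,np.ones((3,3)))
    n,l=cv2.connectedComponents(mask); return (l==l[seed[1],seed[0]]).astype(np.uint8)
hsv=lambda n:cv2.cvtColor(d[n]["image"],cv2.COLOR_RGB2HSV)
h=hsv("wrist"); print("blockpx",h[212,300],h[150,290],"table",h[60,100],h[300,220])
m=comp((h[:,:,2]>175)&(h[:,:,1]<60),(300,212))
c=max(cv2.findContours(m,0,2)[0],key=cv2.contourArea); 
r=cv2.minAreaRect(cast(W,c[:,0].astype(float),.072)[:,:2].astype(np.float32)*1000); print("block top wrist",r,cv2.approxPolyDP(c,4,True)[:,0].tolist())
for n,KM,seed,z in(("wrist",W,None,0),("side",S,None,0),("scene",C,None,0)):
    h=hsv(n); o=((h[:,:,0]<14)&(h[:,:,1]>190)&(h[:,:,2]>110)).astype(np.uint8)
    cs=[c for c in cv2.findContours(o,0,2)[0] if cv2.contourArea(c)>60]
    for c in cs: print(n,cv2.boundingRect(c),cv2.approxPolyDP(c,2,True)[:,0].tolist())
E
```

```text
blockpx [ 21  54 198] [ 21  53 201] table [ 15  66 142] [ 15  66 139]
block top wrist ((602.7702026367188, -1.5739822387695312), (56.6235237121582, 196.69036865234375), 1.5031667947769165) [[319, 110], [253, 114], [258, 174], [274, 174], [282, 274], [269, 275], [270, 316], [324, 315]]
wrist (218, 173, 61, 99) [[218, 177], [224, 234], [229, 254], [227, 257], [231, 263], [241, 263], [246, 270], [242, 271], [241, 268], [240, 271], [229, 271], [278, 270], [273, 177], [243, 178], [238, 184], [244, 186], [243, 192], [239, 187], [237, 190], [228, 178], [257, 176], [254, 175], [256, 173], [226, 173]]
side (105, 444, 15, 14) [[114, 444], [105, 450], [109, 457], [119, 449]]
side (492, 233, 32, 26) [[494, 234], [496, 237], [492, 248], [496, 254], [506, 258], [516, 258], [521, 254], [523, 247], [513, 244], [509, 250], [505, 242], [499, 241]]
side (329, 207, 22, 34) [[350, 207], [341, 217], [338, 216], [334, 231], [329, 231], [329, 238], [336, 240], [348, 226], [350, 218], [343, 226], [340, 225], [341, 218]]
```

```bash
python3 - <<'E'
import pickle
from h import *
d=pickle.load(open("d0.pkl","rb"))
T=tool([.6246,0,.2527],[-2.2208,-2.2208,.0013])
W=cam(d["wrist"],T); S=cam(d["side"])
print("cap right edge z76",cast(W,[[273.5,176],[278.5,270.5]],.076).round(4).tolist())
print("block right edge, z72",cast(W,[[319.5,110],[324.5,315.5]],.072).round(4).tolist(), "left", cast(W,[[253,113.5],[270,316]],.072).round(4).tolist())
im=d["wrist"]["image"]; cv2.imwrite("pics/w2.png",cv2.resize(im[90:330,170:350],None,fx=3.3,fy=2.5,interpolation=3)[:600,:594,::-1])
h=cv2.cvtColor(d["side"]["image"],cv2.COLOR_RGB2HSV)[270:330,200:262]
b=((h[:,:,0]<15)&(h[:,:,1]>110)).astype(np.uint8)
w=((h[:,:,1]<45)&(h[:,:,2]>150)).astype(np.uint8)
for n,m,z in(("wood",b,.01),("steel",w,.024)):
    c=max(cv2.findContours(cv2.morphologyEx(m,cv2.MORPH_CLOSE,np.ones((5,5))),0,2)[0],key=cv2.contourArea)[:,0]+[200,270]
    print(n,len(c),cv2.minAreaRect((cast(S,c,z)[:,:2]*1000).astype(np.float32)))
E
```

```text
cap right edge z76 [[0.5877, 0.0433, 0.076], [0.5888, -0.0469, 0.076]]
block right edge, z72 [[0.6278, 0.0974, 0.072], [0.6336, -0.0989, 0.072]] left [[0.5722, 0.0946, 0.072], [0.5777, -0.0995, 0.072]]
wood 75 ((424.8785400390625, -276.5374755859375), (41.072593688964844, 110.28160095214844), 44.57093811035156)
steel 68 ((457.2567138671875, -276.67523193359375), (41.42136764526367, 105.35281372070312), 65.28865814208984)
```

View pics/w2.png

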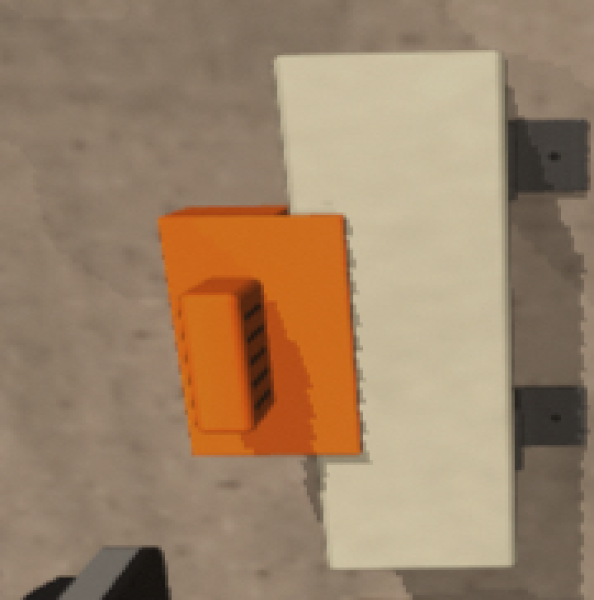

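Crop: block top runs from (275,55) to (514,568), cap rib centred on about (225,360). Cap right edge and block front agree (cap origin ≈ (.557,-.002), yaw ≈ 1°), sizes match. Now I'll take the cap off.

```bash
python3 - <<'E'
from rig import manip
from h import *
base=R.from_matrix(np.array([[0,1,0],[1,0,0],[0,0,-1.]]))
o=(R.from_euler("z",1.3,degrees=True)*base).as_rotvec()
x,y=.5575,-.002
manip.move_to([x,y,.16],o)
manip.servo_line([x,y,.101],o,rate=.1)
print("F down",manip.get_contact_force().round(1))
manip.command_gripper(.0,30)
print("w",manip.get_width(),manip.get_grip_force(),manip.get_contact_force().round(1))
manip.servo_line([x,y,.165],rate=.1)
print("lift w",manip.get_width(),manip.get_grip_force(),manip.get_contact_force().round(1))
manip.servo_line([.53,.175,.165],rate=.2)
c=manip.camera("scene"); cv2.imwrite("pics/s3.png",c["image"][100:400,150:550,::-1])
print(manip.get_time(),manip.get_position())
E
```

```text
F down [-0.7 -1.3  0.1]
w 0.015514500106180173 32.68474102020264 [-1.3  0.   3.1]
lift w 0.015207866987964525 31.994200944900513 [ 0.9 -1.3 -1.3]
3.9417 [0.53004102 0.17408912 0.16483958]
```

View pics/s3.png

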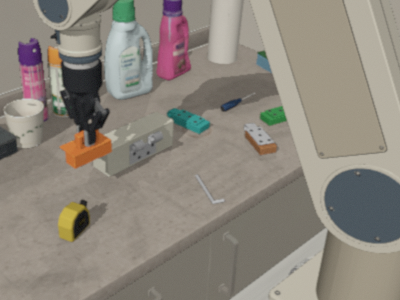

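```bash
python3 - <<'E'
from rig import manip
from h import *
import pickle
manip.servo_line([.53,.175,.057],rate=.12)
manip.servo_line([.53,.175,.0555],rate=.02)
print("F",manip.get_contact_force().round(1))
manip.command_gripper(.06); manip.hold(.1)
manip.servo_line([.53,.175,.19],rate=.2)
o=[np.pi,0,0]; L=[]
for p in([.56,-.002,.19],[.44,-.277,.19]):
    manip.move_to(p,o); manip.hold(.3)
    T=tool(manip.get_position(),manip.get_ee_rot()); c=manip.camera("wrist"); L.append((c,T))
pickle.dump(L,open("d1.pkl","wb")); print(manip.get_time(),T.round(4).tolist())
cv2.imwrite("pics/m4.png",cv2.resize(np.hstack([c["image"] for c,T in L])[:,:,::-1],(800,300),interpolation=3))
E
```

```text
F [ 0.4 -0.6 -1. ]
9.6667 [[1.0, 0.0014, 0.0, 0.4405], [0.0014, -1.0, 0.0, -0.2763], [0.0, -0.0, -1.0, 0.19], [0.0, 0.0, 0.0, 1.0]]
```

View pics/m4.png

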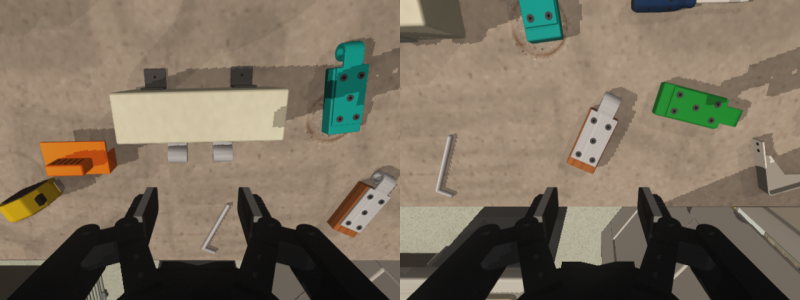

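Left wrist view: knuckles at about (285,243) and (355,243), cap standing upright on its rim at about (123,252). Right: wooden leaf at about (309,211), knuckle up-right.

```bash
python3 - <<'E'
import pickle
from h import *
L=pickle.load(open("d1.pkl","rb"))
out=[]
for i,(c,T) in enumerate(L):
    im=c["image"]; h=cv2.cvtColor(im,cv2.COLOR_RGB2HSV); KM=cam(c,T)
    x0,y0,x1,y1=[(160,130,480,275),(250,130,370,290)][i]
    for q in ([(243,285),(243,355),(185,300)] if i==0 else [(211,309),(160,338),(265,285),(200,250)]): print(i,q,h[q])
    m=np.zeros(h.shape[:2],np.uint8)
    g=(h[:,:,1]<40)&(h[:,:,2]>110)
    m[y0:y1,x0:x1]=g[y0:y1,x0:x1]
    m=cv2.morphologyEx(m,cv2.MORPH_CLOSE,np.ones((5,5)))
    v=im.copy()
    for ct in cv2.findContours(m,0,1)[0]:
        if cv2.contourArea(ct)<100: continue
        z=.072 if i==0 else .024
        w=cast(KM,ct[:,0],z)*1000
        cv2.drawContours(v,[ct],-1,(0,255,0),1)
        print(i,cv2.boundingRect(ct),"rect",cv2.minAreaRect(w[:,:2].astype(np.float32)),"approx",[ (p[0].tolist(),(cast(KM,p,z)[0,:2]*1000).round(1).tolist()) for p in cv2.approxPolyDP(ct,2.5,True)])
    out.append(cv2.resize(v[y0:y1,x0:x1],(480,218) if i==0 else (320,427),interpolation=3))
    if i==0:
        m=((h[:,:,1]<66)&(h[:,:,2]>165)).astype(np.uint8); m[:130]=0;m[232:]=0;m[:,:160]=0;m[:,480:]=0
        ct=max(cv2.findContours(m,0,1)[0],key=cv2.contourArea)
        print("block",cv2.minAreaRect((cast(KM,ct[:,0],.072)*1000)[:,:2].astype(np.float32)),[p[0].tolist() for p in cv2.approxPolyDP(ct,3,True)])
o=np.zeros((427,800,3),np.uint8); o[:218,:480]=out[0]; o[:,480:]=out[1]
cv2.imwrite("pics/m5.png",o[:,:,::-1])
E
```

```text
0 (243, 285) [ 14  22 153]
0 (243, 355) [ 13  22 164]
0 (185, 300) [ 22  53 206]
0 (268, 228, 33, 32) rect ((561.3710327148438, 23.30054473876953), (24.68787956237793, 24.338088989257812), 0.09017420560121536) approx [([298, 229], [573.0, 12.4]), ([269, 229], [572.9, 33.9]), ([270, 259], [549.0, 34.2]), ([299, 258], [549.9, 12.0]), ([298, 240], [564.4, 12.6]), ([289, 237], [566.7, 19.2]), ([290, 232], [570.6, 18.4])]
0 (340, 227, 33, 32) rect ((562.4077758789062, -31.080245971679688), (24.85219955444336, 24.275243759155273), 1.401145577430725) approx [([341, 227], [574.6, -19.4]), ([341, 257], [550.7, -20.0]), ([370, 257], [550.8, -42.1]), ([371, 237], [566.8, -42.0]), ([357, 236], [567.6, -31.5]), ([358, 231], [571.5, -32.1]), ([370, 230], [572.3, -40.9]), ([370, 227], [574.6, -40.8])]
block ((601.4555053710938, -2.2748565673828125), (60.875396728515625, 196.8893585205078), 1.5091367959976196) [[453, 218], [454, 203], [435, 202], [438, 179], [458, 168], [459, 143], [174, 153], [188, 229], [295, 231], [298, 227], [340, 226], [341, 231], [369, 228], [360, 227], [446, 224]]
1 (211, 309) [ 14  20 193]
1 (160, 338) [ 13  22 166]
1 (265, 285) [ 12 180 167]
1 (200, 250) [ 15  65 154]
1 (274, 147, 80, 120) rect ((457.5683288574219, -275.6136474609375), (39.113365173339844, 102.82957458496094), 65.1536865234375) approx [([329, 147], [509.3, -286.2]), ([317, 176], [485.7, -276.4]), ([306, 176], [485.7, -267.2]), ([274, 248], [420.9, -237.6]), ([311, 266], [403.3, -271.1]), ([346, 198], [466.9, -301.5]), ([342, 185], [478.1, -297.8]), ([353, 161], [498.1, -306.4])]
```

View pics/m5.png

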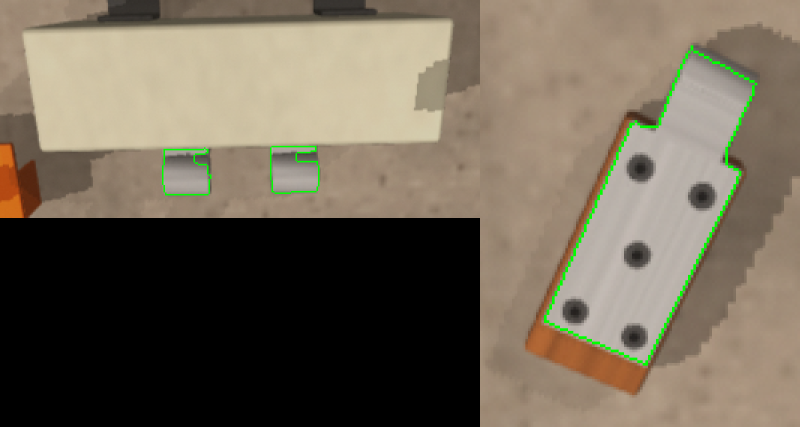

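```bash
python3 - <<'E'
import pickle
from h import *
from rig import manip
L=pickle.load(open("d1.pkl","rb"))
c,T=L[1]; KM=cam(c,T)
w=cast(KM,[[266.9,260.1],[308.9,277.7],[305.1,172.4],[348.6,194.5]],.02)[:,:2]
a=np.deg2rad(-24.8); u=np.array([np.cos(a),np.sin(a)]); n=np.array([-u[1],u[0]])
tip=np.array([.5037,-.2963]); o=tip-.074*u
print("origin",o,"wood in leaf frame",np.c_[(w-o)@u,(w-o)@n].round(4).tolist(), "wood centre",w.mean(0))
E
```

```text
origin [ 0.43652447 -0.26526055] wood in leaf frame [[-0.0412, 0.0198], [-0.0411, -0.0231], [0.0473, 0.0207], [0.0459, -0.0215]] wood centre [ 0.43858268 -0.26732444]
```

```bash
python3 - <<'E'
from h import *
from rig import manip
import pickle
a=np.deg2rad(-24.8); o=(R.from_euler("z",a)*R.from_euler("x",np.pi)).as_rotvec()
x,y=.4425,-.2685
manip.command_gripper(.085)
manip.move_to([x,y,.09],o)
manip.servo_line([x,y,.0235],o,rate=.1)
print("F",manip.get_contact_force().round(1))
manip.command_gripper(.0,80); manip.hold(.2)
p0=manip.get_position(); print("grasp",p0,manip.get_width(),manip.get_grip_force(),manip.get_contact_force().round(1))
manip.servo_line([x,y,.12],rate=.1); print(manip.get_width(),manip.get_grip_force(),manip.get_contact_force().round(1))
# pre-insert: leaf axis 58 mm ahead of TCP
yaw=np.deg2rad(1.5); o2=(R.from_euler("z",yaw)*R.from_euler("x",np.pi)).as_rotvec()
ax=np.array([.557,-.0038]); u=np.array([np.cos(yaw),np.sin(yaw)])
t=ax-(.058+.032)*u
manip.move_to([*t,.12],o2)
manip.servo_line([*t,p0[2]+.048],o2,rate=.1); manip.hold(.4)
T=tool(manip.get_position(),manip.get_ee_rot()); c=manip.camera("wrist"); s=manip.camera("side")
pickle.dump((c,T,s,p0),open("d2.pkl","wb"))
print("now",manip.get_position(),t,manip.get_width(),manip.get_contact_force().round(1),manip.get_time())
cv2.imwrite("pics/m6.png",np.hstack([cv2.resize(c["image"],(480,360)),cv2.resize(s["image"][170:290,270:376],(318,360),interpolation=3)])[:,:,::-1])
E
```

```text
F [ 0.4 -0.8  1. ]
grasp [ 0.44286872 -0.26874932  0.02441919] 0.04216310965727807 82.02303171157837 [-1.8  0.1 10.2]
0.04210073328452734 81.33225917816162 [-1.4  0.8 -3.5]
now [ 0.46713694 -0.00610476  0.07261978] [ 0.46703084 -0.00615593] 0.04221037744856499 [-0.6  0.3 -3.7] 15.3
```

View pics/m6.png

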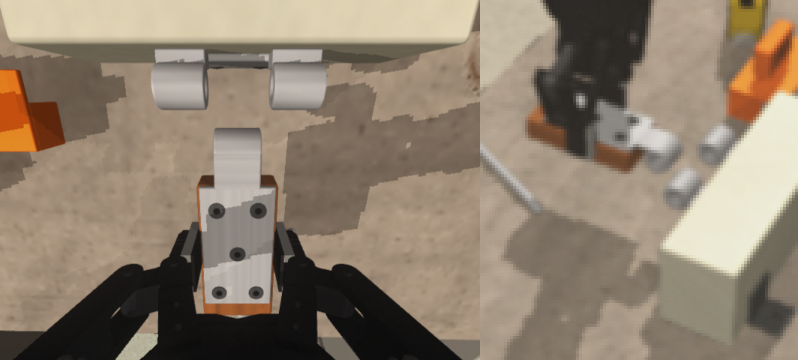

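The picture shows the leaf in the gripper, knuckle tip at about (317,171), and the block's knuckles at about (240,117) and (397,117), leaf nearly centred. Now measuring the offset.

```bash
cat >> h.py <<'E'
def tang(KM,u,v,za,r,side):
    """axis x (world, camera ray tangent to ring of radius r at height za); side=+1: tangent on +x side of ring"""
    p=cast(KM,[[u,v]],za)[0]; o=KM[1][:3,3]; d=p-o; th=np.arctan2(d[0],-d[2])
    return p[0]-side*r/np.cos(th), p[1]
E
python3 - <<'E'
import pickle
from h import *
c,T,s,p0=pickle.load(open("d2.pkl","rb")); KM=cam(c,T)
g=cv2.cvtColor(c["image"],cv2.COLOR_RGB2GRAY).astype(float); hs=cv2.cvtColor(c["image"],cv2.COLOR_RGB2HSV)[:,:,1]
def edges(line,lo,hi,k=5):
    d=np.gradient(cv2.GaussianBlur(line.reshape(1,-1).astype(np.float32),(5,1),0)[0]); i=np.argsort(-abs(d[lo:hi]))+lo; out=[]
    for j in i:
        if all(abs(j-q[0])>4 for q in out): out.append((int(j),round(float(d[j]),1)))
        if len(out)==k: break
    return sorted(out)
for r in (105,117,130): print("row",r,edges(g[r-1:r+2].mean(0),180,460,6),edges(hs[r-1:r+2].mean(0),180,460,4))
for r in (180,200,220): print("leaf row",r,edges(g[r-1:r+2].mean(0),265,370,2),edges(hs[r-1:r+2].mean(0),265,370,2))
for col in (215,230,250,270,365,380,400,420): print("col",col,edges(g[:,col-1:col+2].mean(1),60,160,4))
for col in (292,305,320,335,342): print("lcol",col,edges(g[:,col-1:col+2].mean(1),150,200,2))
m=((hs<40)&(g>100)).astype(np.uint8); m[165:,:280]=0;m[:,355:][165:]=0;m[:65]=0;m[225:]=0
for ct in cv2.findContours(m,0,2)[0]:
    if cv2.contourArea(ct)>300: print(cv2.boundingRect(ct),[p[0].tolist() for p in cv2.approxPolyDP(ct,2,True)])
E
```

```text
row 105 [(201, 10.5), (270, -22.0), (277, 14.1), (361, 8.9), (366, 13.1), (434, -5.0)] [(201, -13.5), (276, 12.4), (359, -11.9), (435, 13.0)]
row 117 [(201, 15.9), (270, -27.9), (278, 13.4), (360, 13.8), (366, 16.4), (434, -22.7)] [(202, -13.1), (277, 12.8), (358, -12.9), (435, 13.4)]
row 130 [(204, 8.1), (271, -27.1), (278, 18.0), (358, -9.3), (364, 16.1), (432, -21.6)] [(204, -12.9), (277, 12.3), (358, -11.4), (432, 13.8)]
leaf row 180 [(284, -3.6), (348, 12.9)] [(284, -12.2), (348, 10.9)]
leaf row 200 [(284, 12.1), (347, -9.3)] [(284, -12.7), (348, 12.9)]
leaf row 220 [(285, 11.2), (346, -17.3)] [(284, -13.0), (348, 13.1)]
col 215 [(60, -5.6), (65, 21.9), (82, -22.3), (146, 13.3)]
col 230 [(65, 21.8), (81, -22.1), (142, -6.9), (147, 13.8)]
col 250 [(65, 21.9), (82, -24.3), (142, -7.0), (147, 14.3)]
col 270 [(65, 18.5), (79, -13.8), (142, -6.1), (147, 12.1)]
col 365 [(60, -5.9), (66, 23.0), (83, -21.8), (146, 14.1)]
col 380 [(66, 22.5), (82, -24.1), (142, -6.6), (147, 14.5)]
col 400 [(66, 21.7), (82, -16.5), (142, -6.4), (147, 14.4)]
col 420 [(66, 21.6), (82, -24.6), (144, -9.8), (155, 9.7)]
lcol 292 [(170, -18.3), (179, 5.1)]
lcol 305 [(170, -18.0), (177, 5.1)]
lcol 320 [(170, -18.3), (178, 5.1)]
lcol 335 [(170, -21.8), (178, 5.1)]
lcol 342 [(170, -21.6), (177, 5.0)]
(284, 173, 65, 52) [[286, 173], [285, 224], [347, 224], [347, 177]]
(278, 65, 158, 81) [[278, 72], [278, 80], [357, 81], [358, 91], [361, 92], [361, 144], [422, 145], [427, 142], [435, 115], [435, 96], [431, 86], [372, 84], [428, 82], [429, 65], [365, 65], [360, 71]]
(201, 65, 73, 81) [[207, 65], [208, 83], [203, 89], [201, 99], [203, 124], [209, 141], [213, 144], [272, 144], [270, 88], [214, 84], [272, 83], [272, 66]]
```

```bash
python3 - <<'E'
import pickle
from h import *
c,T,s,p0=pickle.load(open("d2.pkl","rb")); KM=cam(c,T)
print("cam",KM[1][:3,3].round(4))
za=.061
for v in (144,145.5,147): print("jamb near",v,[np.round(tang(KM,u,v,za,.011,-1),4).tolist() for u in(235,400)])
for v in (82,84): print("jamb far",v,np.round(tang(KM,318,v,za,.011,1),4))
for v in (169.5,170.5): print("leaf far",v,np.round(tang(KM,316,v,za,.011,1),4))
print("y jamb",cast(KM,[318.1,112],.072).round(4),"leaf",cast(KM,[[316.1,180],[316,200],[316.2,220]],.072).round(4).tolist())
print("shoulder/strip end at z.068?", T[:3,3].round(4))
E
```

```text
cam [ 0.5521 -0.0036  0.1928]
jamb near 144 [[0.556, 0.027], [0.5576, -0.0353]]
jamb near 145.5 [[0.5555, 0.027], [0.5571, -0.0353]]
jamb near 147 [[0.5549, 0.027], [0.5566, -0.0354]]
jamb far 82 [ 0.556  -0.0037]
jamb far 84 [ 0.5554 -0.0038]
leaf far 169.5 [ 0.5252 -0.0038]
leaf far 170.5 [ 0.5249 -0.0038]
y jamb [[ 0.5567 -0.004   0.072 ]] leaf [[0.5339, -0.0039, 0.072], [0.5267, -0.0041, 0.072], [0.5191, -0.0044, 0.072]]
shoulder/strip end at z.068? [ 0.4672 -0.0061  0.0728]
```

Jamb axis ≈ (.556,-.004), leaf axis ≈ (.525,-.004), and the leaf is parallel to the block. The leaf has to go 31.2 mm forward.

```bash
python3 - <<'E'
from h import *
from rig import manip
import pickle
p0=pickle.load(open("d2.pkl","rb"))[3]
p=np.array(manip.get_position()); o=manip.get_ee_rot(); f0=manip.get_contact_force(); zt=p0[2]+.048
print("z now",p[2],"target",zt)
g=p.copy(); g[2]=zt
for s in (.010,.0205,.0312):
    manip.servo_line([p[0]+s,p[1]+.0001,zt-.0003],o,rate=.05); manip.hold(.15)
    f=manip.get_contact_force()-f0; print(s,f.round(1))
    if np.linalg.norm(f)>4: break
manip.hold(.4)
T=tool(manip.get_position(),manip.get_ee_rot()); c=manip.camera("wrist"); s=manip.camera("side")
pickle.dump((c,T,s),open("d3.pkl","wb")); print(T[:3,3],manip.get_width(),manip.get_time())
cv2.imwrite("pics/m7.png",np.hstack([cv2.resize(c["image"][40:290,180:460],(448,400),interpolation=3),cv2.resize(s["image"][185:265,300:370],(350,400),interpolation=3)])[:,:,::-1])
E
```

```text
z now 0.07261978346735738 target 0.07241919415132193
0.01 [-0.   0.3 -0.5]
0.0205 [0.6 0.1 0.1]
0.0312 [ 0.2 -0.6  1.2]
[ 0.49832013 -0.0060034   0.07213178] 0.041963446275417655 17.325
```

View pics/m7.png

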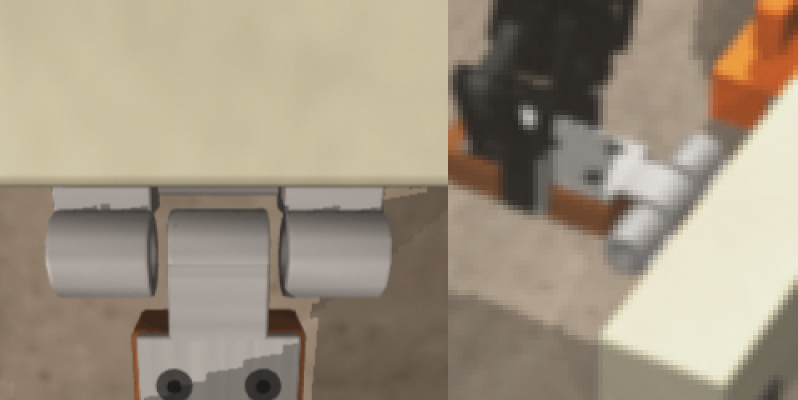

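The picture shows the leaf knuckle centred between the rings, with far edges level (rows 208 and 209). Checking depth, height and centring numerically.

```bash
python3 - <<'E'
import pickle
from h import *
c,T,s=pickle.load(open("d3.pkl","rb")); KM=cam(c,T)
g=cv2.cvtColor(c["image"],cv2.COLOR_RGB2GRAY).astype(np.float32); hs=cv2.cvtColor(c["image"],cv2.COLOR_RGB2HSV)[:,:,1].astype(np.float32)
def pk(line,lo,hi,k):
    d=np.gradient(cv2.GaussianBlur(line.reshape(1,-1),(5,1),0)[0]); out=[]
    for j in np.argsort(-abs(d[lo:hi]))+lo:
        if all(abs(j-q[0])>3 for q in out):
            a,b,e=abs(d[j-1:j+2]); out.append((round(float(j+.5*(a-e)/(a-2*b+e+1e-9)),1),round(float(d[j]),1)))
        if len(out)==k: break
    return sorted(out)
for r in (180,190,200,210): print("row",r,pk(g[r-1:r+2].mean(0),195,440,8))
for n,cols in(("jL",(220,240,260)),("leaf",(292,310,330,342)),("jR",(370,390,410))):
    for q in cols: print(n,q,pk(g[:,q-2:q+3].mean(1),155,245,5), "bright", [int(v) for v in g[165:230:5,q-2:q+3].mean(1)])
E
```

```text
row 180 [(210.0, -3.4), (272.3, -10.2), (277.2, 20.7), (282.7, -3.4), (348.4, 10.4), (354.9, -24.6), (358.6, 18.9), (422.0, -3.2)]
row 190 [(207.7, 7.4), (271.1, -18.9), (278.5, 15.9), (284.4, 9.3), (346.7, -7.7), (353.6, -18.4), (360.0, 15.5), (424.1, -14.3)]
row 200 [(207.7, 11.5), (271.1, -20.3), (278.8, 13.7), (284.4, 11.3), (346.7, -9.7), (353.0, -18.6), (360.2, 16.3), (423.8, -14.9)]
row 210 [(209.0, 15.7), (271.9, -25.5), (278.4, 19.0), (284.7, 9.7), (346.3, -14.0), (353.6, -18.4), (359.0, 22.8), (422.6, -17.2)]
jL 220 [(157.4, 11.1), (170.3, -22.6), (174.4, 4.9), (221.1, -5.9), (226.0, 4.5)] bright [159, 134, 95, 115, 134, 151, 152, 156, 167, 162, 154, 139, 116]
jL 240 [(157.4, 11.9), (169.8, -18.9), (174.2, 4.8), (178.7, 4.4), (221.5, -5.5)] bright [160, 112, 91, 111, 129, 146, 151, 156, 167, 164, 157, 143, 118]
jL 260 [(157.4, 11.9), (170.0, -25.1), (178.7, 4.3), (185.8, 4.1), (221.7, -5.4)] bright [158, 117, 86, 105, 124, 143, 146, 154, 164, 163, 158, 145, 122]
leaf 292 [(154.6, -14.7), (162.3, 4.5), (169.8, -12.1), (173.3, 5.2), (182.3, 4.2)] bright [116, 96, 98, 118, 138
[... 271 characters left out ...]
.8, 4.4)] bright [120, 95, 89, 110, 129, 146, 148, 158, 159, 160, 166, 165, 162]
leaf 342 [(154.6, -13.9), (162.1, 7.1), (169.7, -17.8), (173.4, 4.9), (186.1, 4.4)] bright [129, 89, 86, 106, 125, 143, 146, 155, 159, 160, 165, 165, 163]
jR 370 [(157.4, 11.7), (170.7, -22.5), (175.2, 5.0), (221.4, -5.7), (244.2, -7.0)] bright [161, 146, 94, 116, 135, 153, 155, 159, 170, 165, 155, 140, 116]
jR 390 [(157.4, 11.3), (169.1, -16.5), (174.3, 5.3), (221.7, -5.3), (224.5, -7.3)] bright [161, 111, 89, 110, 130, 148, 152, 157, 168, 167, 158, 143, 111]
jR 410 [(157.4, 10.5), (170.1, -25.5), (178.8, 4.5), (222.8, -5.1), (224.8, -8.0)] bright [159, 125, 84, 105, 124, 144, 147, 154, 165, 164, 158, 145, 115]
```

x and y fit to within about 0.3 mm. Height is the least certain, so I'll check it in the fixed cameras by comparing brightness profiles across the three rings.

```bash
python3 - <<'E'
from h import *
from rig import manip
import pickle
d={n:manip.camera(n) for n in("scene","side")}; pickle.dump(d,open("d4.pkl","wb"))
a=np.deg2rad(1.5); ey=np.array([-np.sin(a),np.cos(a),0]); A=np.array([.5562,-.004,.061])
tiles=[]
for n in d:
    KM=cam(d[n]); o=KM[1][:3,3]; v=A-o; v/=np.linalg.norm(v); up=np.cross(v,ey); up/=np.linalg.norm(up); up*=np.sign(up[2])
    print(n,"up",up.round(2),"dist",np.linalg.norm(A-o).round(2))
    S=np.arange(-48,48.1,.25)/1e3; Tt=np.arange(30,-30.1,-.25)/1e3
    P=A+S[None,:,None]*ey+Tt[:,None,None]*up
    uv=proj(KM,P.reshape(-1,3)).reshape(*P.shape[:2],2).astype(np.float32)
    r=cv2.remap(d[n]["image"],uv[...,0],uv[...,1],cv2.INTER_CUBIC); tiles.append(r)
    g=cv2.cvtColor(r,cv2.COLOR_RGB2GRAY).astype(float)
    for nm,lo,hi in(("-y ring",-36,-20),("leaf",-9,9),("+y ring",20,36)):
        k=(S*1e3>=lo)&(S*1e3<=hi); p=g[:,k].mean(1); print(nm,[int(x) for x in p[28:-28:6]])
o=np.hstack(tiles); o=cv2.resize(o,(790,int(o.shape[0]*790/o.shape[1]))); cv2.imwrite("pics/m8.png",o[:,:,::-1]); print(manip.get_time())
E
```

```text
scene up [0.64 0.02 0.77] dist 1.31
-y ring [41, 47, 44, 38, 32, 29, 28, 27, 25, 25, 26, 29, 40, 55, 70, 80, 83, 81, 72, 59, 46, 36, 33, 33, 36, 41, 46, 53, 62, 75, 90]
leaf [70, 68, 64, 60, 53, 46, 43, 42, 41, 41, 41, 41, 42, 44, 45, 46, 49, 50, 52, 56, 60, 67, 73, 77, 82, 85, 86, 84, 80, 76, 74]
+y ring [181, 182, 182, 174, 158, 143, 137, 138, 143, 153, 164, 170, 171, 169, 167, 165, 162, 157, 149, 140, 128, 116, 106, 104, 108, 112, 115, 117, 118, 118, 116]
side up [-0.9  -0.02  0.43] dist 1.05
-y ring [96, 89, 81, 74, 69, 69, 85, 121, 159, 182, 192, 192, 185, 174, 163, 153, 143, 132, 120, 112, 120, 151, 189, 215, 228, 230, 229, 229, 230, 230, 230]
leaf [215, 211, 208, 207, 209, 209, 208, 206, 205, 204, 200, 194, 188, 181, 171, 159, 148, 137, 125, 113, 105, 118, 158, 202, 225, 229, 229, 229, 229, 229, 229]
+y ring [151, 151, 152, 153, 153, 151, 151, 157, 169, 183, 193, 194, 188, 177, 166, 154, 143, 133, 122, 114, 121, 150, 188, 215, 228, 230, 230, 229, 229, 229, 229]
17.425
```

View pics/m8.png

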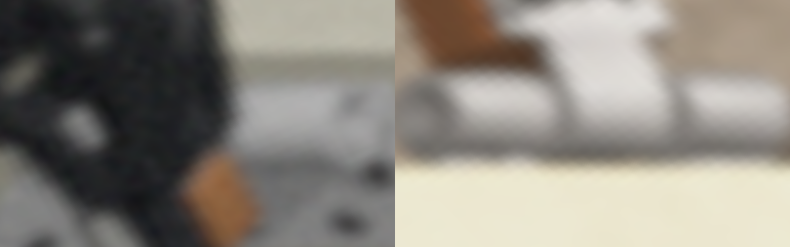

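Left tile: leaf hidden by the gripper. Right tile: all three rings nearly in line, but the leaf profile is shifted by under 1 mm, perhaps because the leaf knuckle droops slightly. I'll check pitch from the plate width along the strip.

```bash
python3 - <<'E'
import pickle
from h import *
def cross(line,lo,hi,rise,th=60):
    for j in (range(lo,hi) if rise else range(hi,lo,-1)): pass
for f in("d1","d2","d3"):
    D=pickle.load(open(f+".pkl","rb"))
    if f=="d1": continue
    c,T=D[0],D[1]; KM=cam(c,T)
    hs=cv2.GaussianBlur(cv2.cvtColor(c["image"],cv2.COLOR_RGB2HSV)[:,:,1].astype(np.float32),(3,3),0)
    def edge(r,start,step):
        line=hs[r-1:r+2].mean(0); x=start
        while line[x]<50: x+=step
        return x-step*(line[x]-50)/(line[x]-line[x-step])
    for rows,half in((range(176,240,6),24),(range(250,400,12),36)):
        for r in rows:
            try: l,q=edge(r,316-half,-1),edge(r,316+half,1)
            except IndexError: continue
            w=cast(KM,[[l,r],[q,r]],.072); print(f,r,round(float(l),1),round(float(q),1),"w",round(float(np.linalg.norm(w[0]-w[1])*1e3),2),"x-TCP",round(float(w[0,0]-T[0,3])*1e3,1))
E
```

```text
d2 176 284.5 347.6 w 22.52 x-TCP 67.8
d2 182 283.6 348.3 w 23.21 x-TCP 65.7
d2 188 283.3 348.7 w 23.6 x-TCP 63.5
d2 194 283.3 348.7 w 23.76 x-TCP 61.3
d2 200 283.4 348.6 w 23.82 x-TCP 59.1
d2 206 283.4 348.6 w 23.93 x-TCP 56.9
d2 212 283.5 348.4 w 23.99 x-TCP 54.6
d2 218 283.6 348.3 w 24.05 x-TCP 52.3
d2 224 283.8 348.1 w 24.07 x-TCP 50.0
d2 230 284.0 347.7 w 23.97 x-TCP 47.7
d2 236 285.3 346.9 w 23.33 x-TCP 45.3
d2 250 266.6 366.0 w 38.2 x-TCP 39.5
d2 262 265.9 366.1 w 38.97 x-TCP 34.5
d2 274 266.7 365.6 w 38.92 x-TCP 29.4
d2 286 267.5 364.9 w 38.84 x-TCP 24.2
d2 298 267.9 364.3 w 38.97 x-TCP 18.8
d2 310 268.7 363.7 w 38.87 x-TCP 13.3
d2 322 269.5 363.1 w 38.83 x-TCP 7.6
d2 334 269.9 362.6 w 38.95 x-TCP 1.8
d2 346 270.7 361.9 w 38.86 x-TCP -4.2
d2 358 271.6 361.3 w 38.77 x-TCP -10.3
d2 370 271.9 360.6 w 38.9 x-TCP -16.6
d2 382 272.8 360.1 w 38.82 x-TCP -23.1
d2 394 273.5 359.5 w 38.79 x-TCP -29.8
d3 176 284.7 347.5 w 22.3 x-TCP 67.9
d3 182 283.9 348.3 w 22.98 x-TCP 65.8
d3 188 283.4 348.7 w 23.45 x-TCP 63.6
d3 194 283.4 348.7 w 23.57 x-TCP 61.5
d3 200 283.4 348.6 w 23.68 x-TCP 59.3
d3 206 283.4 348.5 w 23.8 x-TCP 57.0
d3 212 283.5 348.4 w 23.85 x-TCP 54.8
d3 218 283.7 348.1 w 23.81 x-TCP 52.5
d3 224 283.8 347.9 w 23.84 x-TCP 50.2
d3 230 284.1 347.8 w 23.83 x-TCP 47.9
d3 236 285.2 346.9 w 23.23 x-TCP 45.5
d3 250 266.6 366.0 w 37.98 x-TCP 39.7
d3 262 265.9 366.1 w 38.74 x-TCP 34.8
d3 274 266.8 365.6 w 38.69 x-TCP 29.7
d3 286 267.5 364.8 w 38.59 x-TCP 24.5
d3 298 267.9 364.3 w 38.74 x-TCP 19.1
d3 310 268.7 363.6 w 38.68 x-TCP 13.7
d3 322 269.5 363.1 w 38.61 x-TCP 8.0
d3 334 270.0 362.5 w 38.71 x-TCP 2.2
d3 346 270.8 361.9 w 38.65 x-TCP -3.7
d3 358 271.7 361.2 w 38.5 x-TCP -9.8
d3 370 271.9 360.6 w 38.69 x-TCP -16.1
d3 382 272.8 360.0 w 38.58 x-TCP -22.5
d3 394 273.5 359.5 w 38.57 x-TCP -29.2
```

The plate width is constant along the strip, so the leaf is level. The knuckle width agrees with the rings' height within about 1 mm, so I'll raise it 0.5 mm, settle, check forces and hand in.

```bash
python3 - <<'E'
from rig import manip
import numpy as np
p=np.array(manip.get_position()); manip.servo_line([p[0],p[1],.0727],rate=.02); manip.hold(.8)
print(manip.get_position(),np.mean([manip.get_contact_force() for _ in range(5)],0).round(1),np.abs(manip.get_joint_vel()).max(),manip.get_width(),manip.get_grip_force(),manip.get_time())
print(manip.sign_off())
E
```

```text
[ 0.49830052 -0.00600348  0.07268501] [-0.8 -0.3 -3.7] 0.002379656492896862 0.04236494203039882 81.36227130889893 18.475
the job is handed in; nothing more can be done
None
```

The job is handed in at about 18.5 s of the 54 s. The cap stands upright on free worktop, and the gripper holds the wooden leaf still between the block's knuckles with no sign of contact: the wrist reads only about the leaf's weight. Sideways and depth alignment measured within about 0.3 mm. Height is the least certain, within about 1–2 mm; the views disagreed slightly.

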